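# Third hand at the luthier's bench: press a block on the sprung jig

## Task

First turn the torque dial on my screwdriver's control unit to the orange mark and let go of it. Then pick up the maple block, stand it upright on the jig's base board with one of its small end faces flush against the middle of the red sprung plate, and press it there with a steady 10 N or so, so that the plate's front edge stands well inside the green band, never shoving the plate back to its end stop. Finish while still holding and pressing it like that, because I will drive the screws in then, and leave the screwdriver, the jar and the plane alone.

Things in the scene. Friction and masses are not known exactly. Their poses are not given: they have to be found in the camera images.
- control_unit: Fixed grey box 120 x 120 x 55 tall, black top panel, torque dial in the middle of its top. Origin: centre of the underside; z up. Stands on one side of the jig, the block on the other (either way round), turned up to 0.3 rad. Ten ticks 0.3 rad apart surround the dial: the first (dial value 0) towards the unit's -x side, the rest following clockwise seen from above; the sixth is big and orange.
- dial (a joint): Angle of the torque dial, rad, 0 to 2.7, growing clockwise seen from above: 0 points its white line to the unit's -x, 1.5 (the orange mark) nearly to the unit's +y. Stays where it is left (0.04 N m of friction). The grip bar's heading is that of the unit's x axis minus this value. Starts between 0.15 and 0.75.
- dial_grip (a point): Point on the dial's axis inside its grip bar, 87 above the bench, 10 below the bar's top. Grey knob: skirt of 44 diameter, then an upright bar 42 long x 14 wide from 67 to 97 above the bench, with a white pointer line on its top. Axes turn with the dial: x along the bar, z up; the white line points to -x.
- dial_mark (a point): Middle of the orange mark on the control unit's top panel, 43 from the dial's axis; the dial is set when the white line points at it.
- block: Loose maple block, about 70 g, 52 long (its x) x 34 wide (its y) x 48 tall, standing on the bench. A dark line runs along its length on the top; the two small end faces (34 x 48, at its +x and -x) each bear a brass insert; either end may face the plate. Origin: centre of the underside. Pinch it across its 34 mm width.
- jig: Fixed pressing jig: plywood base board 150 (x) x 160 (y) x 12 thick, wooden rail 40 tall along its +x edge, red sprung plate in front of that. Origin: centre of the board's underside; x is the pressing direction, z up. Turned up to 0.35 rad. White cheeks 10 wide beyond the plate's ends (68 to 78 from the middle, x 0 to 44, tops 50 above the bench) bear the green band.
- plate: Red sprung plate, 128 wide (y), 12 thick, top 49 above the bench; black line down its middle, white ends to its front edge. Origin: foot of the middle of its front face, at the board's top, 12 above the bench; moves with the plate. x points into the plate (pressing direction), y along it. Unloaded it lies 12 mm to +x of the jig's origin.
- plate_travel (a joint): How far the plate is pushed back along the jig's x, m, 0 (unloaded) to 0.018 (end stop). Springs: 3 N at 0, plus 1 N for every mm (10 N at 7 mm). The green band on the cheeks runs from 3 to 11 mm behind the unloaded front edge.
- driver: Bystander: blue and black pistol-shaped electric screwdriver lying on its side, 230 x 130 x 42, beyond the jig. Leave alone.
- jar: Bystander: screw jar with a brass lid, 64 diameter, 75 tall. Leave alone.
- plane: Bystander: small steel and brass hand plane, 110 x 42 x 44, beyond the jig. Leave alone.

How it is judged:
By the outcome, as a careful person would: the job done as asked, in the order asked, and still so for the second after the job is handed in, while the arm keeps its last pose, push and grip.
It also fails if it takes over 58 s, if anything falls off the work surface, if the arm or the gripper's body presses on something with over 40 N, if the wrist force passes 120 N, or if a joint passes its speed limit or range.

## Robot

A 6-joint arm with a two-finger parallel gripper is mounted at the origin on the work surface. World frame = base frame: x ahead of the robot, y to its left, z up, the work surface at z = 0. Lengths are in m, angles in rad, forces in N, time in s.
With the tool pointing down it reaches from about 0.3 to 0.875 m from the base axis. Payload 6.4 kg.
Tool frame: the origin (TCP) lies midway between the tips of the shut fingers; the grasp point (between the pads) lies 19 mm behind it; z points along the fingers, y is the line along which they close (so a half turn about z gives the same grasp; the last joint's range is limited). The gripper opens to 85 mm and grips with 20 to 120 N. Pads are 22 mm wide; open, the fingers measure 114 mm over their backs; the gripper's body (76 mm by 85 mm) begins 54 mm behind the grasp point. The pads swing forward as they close: fully open they stand 13 mm farther back than shut.
Start: joints at [1.063, 0.181, 1.607, -0, 1.354, -0.206], TCP at [0.171, 0.549, 0.231] pointing down, gripper open.
Joint ranges: [-2.99, 2.99], [-0.89, 2.07], [0.3, 2.58], [-1.14, 4.28], [0, 2.63], [-3.12, 3.12]. Speed limits (rad/s): [2.57, 2.57, 3.01, 3.14, 3.14, 3.14].

## Interface

Orientations are given as a unit quaternion [w, x, y, z].
In Python, from bench import sensors, vision, ctrl gives the robot as it stands.
- The arm moves only by the tool carry_out, never from a script. Its argument "deltas" is text: rows parted by semicolons, each of 7 numbers parted by spaces: the shift along the tool's x, y, z in mm, then the turn, a rotation vector about the tool's x, y, z in rad, then the closure, from 0 (fully open) to 1 (shut). In form: tx ty tz ax ay az claw; .... A call has 1 to 12 rows; each row is the pose to reach, as a shift and turn from the pose commanded when the call began, along the tool's axes at that moment; what a row does not reach only later rows make up. A row lasts 1/8 s, in which the tool goes at most 62.5 mm and 10.7 degrees, less where a joint would pass 70% of its speed; a pose out of reach is approached as far as the arm can. A call with a gripper value outside its range is refused whole. The fingers move at their own pace and stop on an object; the grip force is fixed at half the most. Time passes only in rows, so rows that repeat a pose let the fingers close. It gives the time, the measured TCP pose, the force, the opening and the grip force at its end, in the units of the state.
- sensors.get_obs(): the state, without advancing time (a new reading comes with each control period).
- vision.camera(name): name is "scene" or "top"; returns the picture (480x640x3 uint8, blue, green, red); there is no depth.
- vision.camera_model(name): a dict with "K" (3x3 intrinsics, pixels), "extrinsics" (4x4, takes a point from world to camera coordinates). Camera axes: x right, y down, z forward; pixel columns grow to the right and rows downward; lengths in m; the calibration is good to about 2 mm. A picture is of the moment at which its call begins. camera_model takes no time and is no camera call.
- ctrl.hand_in(): hands the job in; it is judged then, once.
The state is a dict: "time_s": time; "q": joint angles; "dq": joint speeds; "joint_efforts": joint torques, N m; "eef_pos": TCP position; "eef_rot": TCP orientation; "wrist_force": force on the tool from outside, world axes, zero at the start; "torque": the same for the moment, N m; "opening": opening from 0.0 (shut) to 1.0 (fully open); "grasp_force": force on a finger pad.
Only numpy, scipy, OpenCV 4.12 (cv2) and the standard library are available. Lean on these libraries where they do the work, as an engineer would, in place of code of your own. Each camera call takes 0.05 s, during which the arm holds its last target. There are 200 camera calls.

## Working session

There is one attempt and no reset: what is moved stays moved. The work goes in short steps, Python scripts to look and compute and a tool call to move; the robot and the scene stay as the last step left them, time stands still between calls to the robot, and variables do not carry over. Pictures are saved under pics/ and viewed, at most 10 in all, crops included, and the job is handed in when it is done.

Besides the shell and the picture viewer there is one more tool, called after "Call:" by a JSON object that holds its "api" and its "payload", one argument or row to a line. carry_out: Moves the arm, as the interface text tells. Its arguments: {"type":"object","properties":{"deltas":{"type":"string"}},"required":["deltas"]}

```bash
mkdir -p pics; ls; python3 - <<'E'
from bench import sensors, vision, ctrl
import cv2
for n in("top","scene"):
    im=vision.camera(n); cv2.imwrite(f"pics/{n}0.png",im); m=vision.camera_model(n); print(n,m)
print(sensors.get_obs())
E
```

```text
pics
top {'K': array([[623.23795785,   0.        , 316.07734294],
       [  0.        , 623.23795785, 240.52087493],
       [  0.        ,   0.        ,   1.        ]]), 'extrinsics': array([[ 0.00994761, -0.99983349,  0.01529825, -0.01362997],
       [-0.98029011, -0.01276972, -0.19715026,  0.62680355],
       [ 0.19731279, -0.01303555, -0.98025391,  1.30503522],
       [ 0.        ,  0.        ,  0.        ,  1.        ]])}
scene {'K': array([[621.00762692,   0.        , 324.56874139],
       [  0.        , 621.00762692, 238.86052565],
       [  0.        ,   0.        ,   1.        ]]), 'extrinsics': array([[ 0.22618473,  0.97405685,  0.0073291 , -0.17410245],
       [ 0.53776009, -0.11859206, -0.83471553, -0.27040842],
       [-0.81219121,  0.19274121, -0.55063261,  1.77039913],
       [ 0.        ,  0.        ,  0.        ,  1.        ]])}
{'time_s': 0.1, 'q': array([ 1.06269799e+00,  1.81456298e-01,  1.60788277e+00,  9.88580608e-06,
        1.35381413e+00, -2.06338125e-01]), 'dq': array([-0.00167495, -0.00334012, -0.00160972, -0.00072196,  0.00134598,
        0.00015527]), 'joint_efforts': array([ 9.24999986e-04, -4.45878518e+01, -3.52237880e+01, -2.01893254e-04,
        4.22770143e-03, -5.51974347e-05]), 'eef_pos': array([0.17065017, 0.54858391, 0.23049232]), 'eef_rot': array([-2.77359386e-04,  1.50309309e-01,  9.88638712e-01, -7.29329972e-04]), 'wrist_force': array([ 0.15447878, -0.57188759,  1.30187422]), 'torque': array([-0.0357295 ,  0.0040346 , -0.07240234]), 'grasp_force': 0.0, 'opening': 0.9981013474920253}
```

View pics/top0.png

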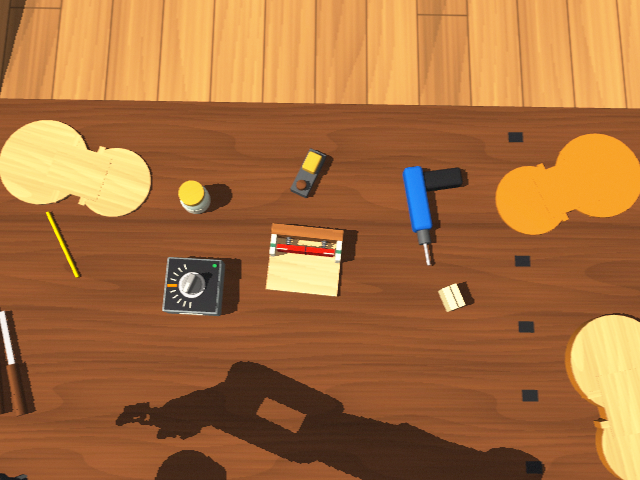

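View pics/scene0.png

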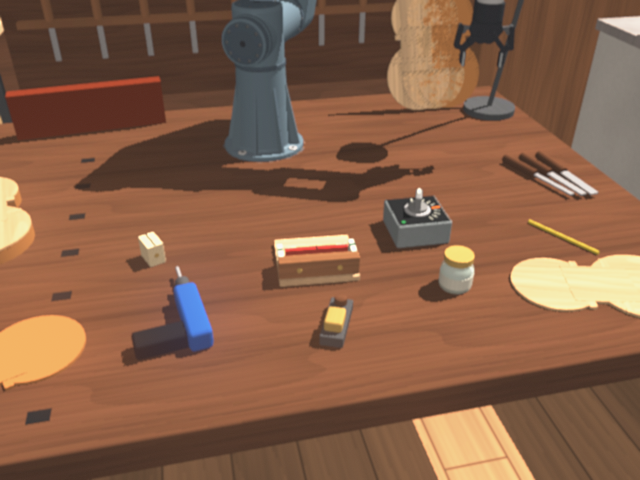

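The top view shows the control unit at about (195,286), the dial at (191,284), the orange mark at (172,286), the jig at (305,260), the block at (455,297) and the jar at (195,197). The scene view agrees. Next I'll enlarge these and measure.

```bash
cat > h.py <<'E'
import numpy as np, cv2
from bench import sensors, vision, ctrl
from scipy.spatial.transform import Rotation as R
def ray(n,px,z):
    m=vision.camera_model(n);K,E=m["K"],m["extrinsics"];Rm,t=E[:3,:3],E[:3,3]
    d=Rm.T@np.linalg.solve(K,[px[0],px[1],1.]);c=-Rm.T@t
    return c+d*(z-c[2])/d[2]
def proj(n,p):
    m=vision.camera_model(n);q=m["E"] if 0 else m["extrinsics"][:3]@np.append(p,1);u=m["K"]@q
    return u[:2]/u[2]
def rect(n,mask,z):
    "world min-area rectangle of the largest blob, at height z: centre, sizes (mm), heading of long side"
    c=max(cv2.findContours(mask,cv2.RETR_EXTERNAL,cv2.CHAIN_APPROX_NONE)[0],key=cv2.contourArea)
    w=np.array([ray(n,p[0],z)[:2] for p in c])*1000
    b=cv2.boxPoints(cv2.minAreaRect(w.astype(np.float32)))
    e=[b[1]-b[0],b[2]-b[1]];e=max(e,key=np.linalg.norm)
    return b.mean(0),sorted(cv2.minAreaRect(w.astype(np.float32))[1]),np.arctan2(e[1],e[0])
E
python3 - <<'E'
import cv2,numpy as np
im=cv2.imread("pics/top0.png")
a=[(155,250),(260,215),(425,265)]
t=[cv2.resize(im[y:y+h,x:x+w],None,fx=4,fy=4,interpolation=cv2.INTER_NEAREST) for (x,y),w,h in((a[0],75,72),(a[1],92,88),(a[2],50,50))]
H=max(i.shape[0] for i in t)
o=np.hstack([cv2.copyMakeBorder(i,0,H-i.shape[0],0,0,0) for i in t]);print(o.shape);cv2.imwrite("pics/crop0.png",o[:, :800] if o.shape[1]<=800 else cv2.resize(o,(800,int(o.shape[0]*800/o.shape[1])),interpolation=cv2.INTER_AREA))
E
```

```text
(352, 868, 3)
```

View pics/crop0.png

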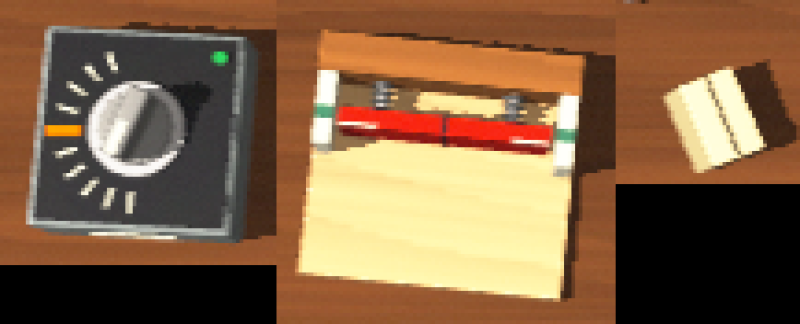

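The crops show: panel corners at about (168,258), (221,261), (163,310), (217,314). The dial bar leans about 20° from image vertical. The plate's middle line is at (305.5,249), and the block's dark line runs from about (449,285) to (458,307).

```bash
python3 - <<'E'
from h import *
im=cv2.imread("pics/top0.png");hsv=cv2.cvtColor(im,cv2.COLOR_BGR2HSV)
np.set_printoptions(precision=1,suppress=True)
def roi(m,x0,x1,y0,y1):
    o=np.zeros(m.shape,np.uint8);o[y0:y1,x0:x1]=m[y0:y1,x0:x1];return o*255 if o.max()==1 else o
def cen(m): 
    y,x=np.nonzero(m);return np.array([x.mean(),y.mean()]),len(x)
g=hsv[...,2]; s=hsv[...,1]
# unit panel: dark & unsaturated, incl. filling
pm=roi((((g<75)&(s<110))).astype(np.uint8),160,223,255,316)
c,sz,a=rect("top",cv2.morphologyEx(pm,cv2.MORPH_OPEN,np.ones((3,3))),.055);print("panel",c,sz,"%.3f"%(a))
om=roi(cv2.inRange(hsv,(8,180,180),(25,255,255)),160,185,270,300);p,n=cen(om);mk=ray("top",p,.055)*1e3;print("orange",p,n,mk)
sk=roi(((g>110)&(s<60)).astype(np.uint8),175,207,268,300)
cn=max(cv2.findContours(sk,0,1)[0],key=cv2.contourArea);(q,r)=cv2.minEnclosingCircle(cn);print("skirt",q,r,ray("top",q,.065)*1e3)
# jig
red=roi(cv2.inRange(hsv,(0,180,90),(6,255,255))|cv2.inRange(hsv,(174,180,90),(180,255,255)),265,345,230,262)
print("red",*rect("top",red,.049))
br=roi(cv2.inRange(hsv,(12,50,150),(32,160,255)),255,350,255,300);print("board",*rect("top",br,.012))
# block
bl=roi(cv2.inRange(hsv,(10,20,140),(40,200,255)),430,475,275,320);bl=cv2.morphologyEx(bl,cv2.MORPH_CLOSE,np.ones((5,5)))
print("block0/48",*rect("top",bl,0),*rect("top",bl,.048))
for y in range(278,316): print(y,g[y,434:472])
E
```

```text
panel [527.2 261.2] [110.11962890625, 110.32185363769531] 1.527
orange [171.5 285. ] 30 [526.  305.9  55. ]
skirt (191.078125, 284.46875) 13.395792961120605 [526.4 261.8  65. ]
red [608.2  17.1] [17.39385223388672, 126.9443359375] 1.4847091
board [562.7  22.1] [92.45763397216797, 162.19967651367188] 1.4867435
block0/48 [ 513.5 -316.6] [99.81087493896484, 104.34123229980469] -1.5597253 [ 508.2 -305.3] [96.39624786376953, 100.77157592773438] -1.5597255
278 [149 149 147 149 147 146 147 149 148 149 148 148 149 148 146 148 147 145
 148 146 148 145 146 146 147 148 146 147 146 145 145 145 146 147 147 147
 146 147]
279 [151 151 152 151 153 153 151 151 150 148 149 152 149 151 152 151 149 151
 152 150 151 150 151 151 151 152 153 151 152 150 151 149 151 151 148 148
 151 150]
280 [152 151 152 152 153 152 155 154 155 155 156 153 153 153 155 154 154 154
 153 151 151 152 152 153 153 152 155 153 152 153 152 153 155 151 152 154
 153 150]
281 [149 148 149 151 148 152 152 150 149 150 148 149 151 149 149 149 150 150
 150 152 152 151 150 149 149 150 149 150 149 150 147 124 112 150 150 151
 150 150]
282 [
[... 4734 characters left out ...]
60 160 163 161 159 159 157 157 157 156 157 157 157
 156 156]
312 [160 162 160 161 161 160 160 161 161 161 163 162 162 163 163 161 163 162
 163 161 163 162 161 161 160 162 163 162 161 161 162 161 161 161 162 162
 162 159]
313 [161 161 163 163 162 162 163 165 164 164 163 162 159 160 161 161 163 162
 162 163 162 163 162 160 163 160 161 160 162 162 162 162 163 163 162 164
 162 165]
314 [161 160 159 162 160 159 161 160 160 161 160 157 159 158 159 159 159 159
 157 159 160 159 159 158 159 159 157 159 157 156 157 156 158 157 157 158
 158 156]
315 [161 159 162 158 158 159 158 158 158 156 159 158 158 157 158 158 156 156
 158 156 157 156 156 154 155 155 156 155 156 155 154 156 154 155 157 157
 156 156]
```

Panel and skirt agree on the dial axis at (526.8, 261.5), with the orange mark at a heading of about 1.59 rad. Next come the block's line, the plate details and the move numbers.

```bash
cat >> h.py <<'E'
def goto(x,y,z,hx=None):
    "deltas (mm, rad, tool axes) to TCP at x,y,z mm, tool down, tool x heading hx (mod pi, nearest)"
    o=sensors.get_obs();w,a,b,c=o["eef_rot"];T=R.from_quat([a,b,c,w])
    d=T.inv().apply(np.array([x,y,z])-o["eef_pos"]*1e3);X=T.as_matrix()[:,0];h=np.arctan2(X[1],X[0])
    r=np.zeros(3)
    if hx is not None:
        hx=h+(hx-h+np.pi/2)%np.pi-np.pi/2
        G=R.from_matrix(np.array([[np.cos(hx),np.sin(hx),0],[np.sin(hx),-np.cos(hx),0],[0,0,-1]]).T.T)
        r=(T.inv()*G).as_rotvec()
    print("t",o["time_s"],"pos",o["eef_pos"]*1e3,"h %.3f"%h,"delta",d.round(1),r.round(3),"q6 %.2f"%o["q"][5],"op %.3f gf %.1f"%(o["opening"],o["grasp_force"]),"F",o["wrist_force"].round(1))
E
python3 - <<'E'
from h import *
np.set_printoptions(precision=1,suppress=True)
im=cv2.imread("pics/top0.png");hsv=cv2.cvtColor(im,cv2.COLOR_BGR2HSV);g=hsv[...,2]
# block dark line: darkest column in each row, weighted
P=[]
for y in range(287,306):
    x0=int(round(449.8+.412*(y-287)));w=255.-g[y,x0-2:x0+4];P.append([(w*np.arange(x0-2,x0+4)).sum()/w.sum(),y])
W=np.array([ray("top",p,.048)[:2] for p in P])*1e3
v=cv2.fitLine(W.astype(np.float32),cv2.DIST_L2,0,.01,.01).ravel();print("line head",np.arctan2(v[1],v[0]))
print("centre",ray("top",(453.6,296.4),.048)*1e3, "ends",[ray("top",p,.048)[:2]*1e3 for p in((449.3,285.2),(458.4,307.2))])
for y in range(240,262): print(y,"R",im[y,[285,295,320,330],2],"G",im[y,[285,295,320,330],1],"mid R",im[y,300:311,2])
# bar top: bright/edges
print(g[270:298,180:203])
goto(526.8,261.5,160,2.785)
E
```

```text
line head 0.37346473
centre [ 509.2 -308.5   48. ] ends [array([ 533.7, -299.9]), array([ 485.7, -318.2])]
240 R [124 142 112 113] G [101 110  68  68] mid R [254 249 249 241 222 201 165 162 142 105 105]
241 R [135 136 106 110] G [107 103  64  68] mid R [254 254 255 255 255 255 255 255 255 255 253]
242 R [119 133 253  91] G [ 96 102 229  57] mid R [253 253 254 255 255 255 255 255 255 255 254]
243 R [134 134 253 126] G [106 103 226  93] mid R [253 253 253 253 254 254 254 254 254 254 254]
244 R [195 134 254 141] G [ 68 104 239 109] mid R [253 253 240 228 253 253 253 252 252 254 254]
245 R [249 176 253 143] G [ 45  75 229 110] mid R [146 142 141 140 141 142 142 228 253 254 243]
246 R [250 249 138 143] G [ 42  43 109 109] mid R [251 245 228 218 187 126 102 130 122 126 141]
247 R [250 250 139 149] G [ 40  41 109 115] mid R [250 249 249 248 232 134 192 248 251 252 252]
248 R [253 250 252 147] G [122  32  51 114] mid R [249 248 249 249 233 145 210 249 249 249 249]
249 R [247 250 249 252] G [230  36  34  51] mid R [249 249 250 249 227 112 209 250 249 249 249]
250 R [145 237 250 248] G [47 37 
[... 3251 characters left out ...]
252 251 241 173 125  94  63  58  76  87  91  90  92  90 104 109
  107 213 251 241 153]
 [ 63 133 231 251 251 246 222 166  92 104 124 162 178 153 183 160 158 219
  251 251 241 159  58]
 [ 61  64 131 231 252 251 251 245 222 188 178 172 147 137 175 225 251 251
  251 241 156  56  59]
 [ 60  62  63 129 230 251 251 251 251 250 251 252 251 251 249 250 251 251
  237 131  50  59  60]
 [ 62  60  62  62  99 186 243 252 251 251 251 252 252 251 250 250 241 161
   65  49  60  63  60]
 [ 59  61  62  63  63  67  76 105 183 227 232 240 239 223 184 147  80  62
   60  61  60  58  58]]
t 0.1 pos [170.7 548.6 230.5] h 2.840 delta [-425.4 -168.2   70.6] [-0.  -0.   0.1] q6 -0.21 op 0.998 gf 0.0 F [ 0.2 -0.6  1.3]
```

Call:
{"api": "carry_out", "payload": {
  "deltas": "-53 -21 5 0 0 0.05 0; -106 -42 10 0 0 0.1 0; -160 -63 20 0 0 0.1 0; -213 -84 30 0 0 0.1 0; -266 -105 40 0 0 0.1 0; -319 -126 60 0 0 0.1 0; -372 -147 80 0 0 0.1 0; -425 -168 100 0 0 0.1 0; -425 -168 100 0 0 0.1 0; -425 -168 100 0 0 0.1 0"
}}

```text
time_s: 1.35
eef_pos: [0.5261, 0.2623, 0.1308]
eef_rot: [-0.001, 0.2, 0.98, -0.0]
wrist_force: [0.5, 0.8, -0.0]
opening: 0.999
grasp_force: 0.0
```

```bash
python3 - <<'E'
from h import *
goto(526.8,261.5,72,2.74)
p=ray("top",(305.2,251.2),.049)*1e3
print("plate mid front",p, "end pts",[ray("top",q,.049)[:2]*1e3 for q in((285,249.8),(295,250.4),(320,252.7),(330,253.7))])
E
```

```text
t 1.35 pos [526.10300323 262.27803337 130.81442754] h 2.739 delta [-1.  -0.4 58.8] [-0.001 -0.001 -0.001] q6 -0.91 op 0.999 gf 0.0 F [ 0.5  0.8 -0. ]
plate mid front [605.27270571  17.1623966   49.        ] end pts [array([607.84598209,  61.79649829]), array([606.78104441,  39.70448056]), array([602.32312974, -15.55213273]), array([600.36085345, -37.65219062])]
```

Call:
{"api": "carry_out", "payload": {
  "deltas": "0 0 20 0 0 0 0; -0.5 0 40 0 0 0 0; -1 0 58 0 0 0 0; -1 0 58 0 0 0 0.4; -1 0 58 0 0 0 0.8; -1 0 58 0 0 0 1; -1 0 58 0 0 0 1; -1 0 58 0 0 0 1; -1 0 58 0 0 0 1; -1 0 58 0 0 0 1"
}}

```text
time_s: 2.6
eef_pos: [0.5284, 0.2624, 0.0742]
eef_rot: [0.001, 0.2, 0.98, 0.001]
wrist_force: [-0.4, 2.4, 6.0]
opening: 0.147
grasp_force: 60.3
```

```bash
python3 - <<'E'
from h import *
goto(526.8,261.5,72,1.59)
cv2.imwrite("pics/c1.png",np.hstack([cv2.resize(vision.camera("top")[240:330,140:240],None,fx=4,fy=4),cv2.resize(vision.camera("scene")[160:250,360:460],None,fx=4,fy=4)]))
E
```

```text
t 2.6 pos [528.43938191 262.41846459  74.24250338] h 2.740 delta [ 1.2 -1.5  2.2] [0.002 0.    1.15 ] q6 -0.91 op 0.147 gf 60.3 F [-0.4  2.4  6. ]
```

View pics/c1.png

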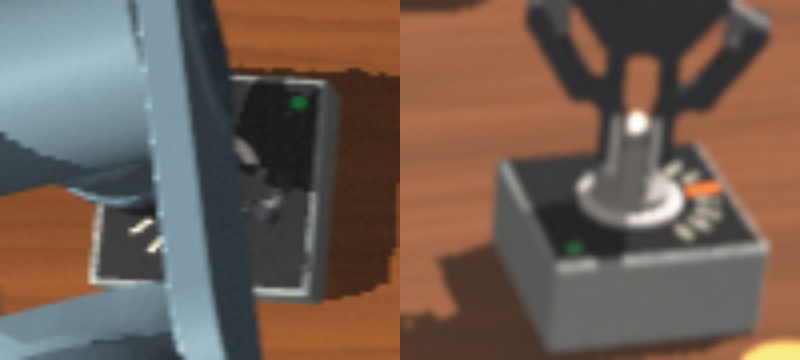

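The grip is on the bar (opening 0.147, 60 N). Now I'll turn it clockwise to the orange mark.

Call:
{"api": "carry_out", "payload": {
  "deltas": "0 0 0 0 0 0.14 1; 0 0 0 0 0 0.28 1; 0 0 0 0 0 0.42 1; 0 0 0 0 0 0.56 1; 0 0 0 0 0 0.7 1; 0 0 0 0 0 0.84 1; 0 0 0 0 0 0.98 1; 0 0 0 0 0 1.08 1; 0 0 0 0 0 1.148 1; 0 0 0 0 0 1.148 1; 0 0 0 0 0 1.148 1"
}}

```text
time_s: 4.08
eef_pos: [0.5282, 0.2624, 0.0742]
eef_rot: [0.0, 0.7, 0.714, 0.001]
wrist_force: [-1.0, 2.8, 5.7]
opening: 0.148
grasp_force: 60.5
```

```bash
python3 - <<'E'
from h import *
goto(526.8,261.5,160,1.592)
E
```

```text
t 4.075 pos [528.20638906 262.372261    74.24769951] h 1.592 delta [ -0.8  -1.3 -85.8] [ 0.001 -0.001 -0.   ] q6 0.24 op 0.148 gf 60.5 F [-1.   2.8  5.7]
```

Call:
{"api": "carry_out", "payload": {
  "deltas": "0 0 0 0 0 0 0.5; 0 0 0 0 0 0 0; 0 0 0 0 0 0 0; 0 0 0 0 0 0 0; 0 0 -20 0 0 0 0; 0 0 -50 0 0 0 0; 0 0 -90 0 0 0 0; 0 0 -130 0 0 0 0; 0 0 -130 0 0 0 0"
}}

```text
time_s: 5.2
eef_pos: [0.5304, 0.2627, 0.2093]
eef_rot: [0.002, 0.7, 0.715, 0.004]
wrist_force: [-0.4, -0.1, 0.2]
opening: 1.001
grasp_force: 0.0
```

Call:
{"api": "carry_out", "payload": {
  "deltas": "-50 -3 0 0 0 0.12 0; -105 -6 0 0 0 0.24 0; -160 -9 0 0 0 0.36 0; -215 -12 0 0 0 0.48 0; -270 -15 0 0 0 0.6 0; -325 -18 0 0 0 0.72 0; -380 -21 0 0 0 0.84 0; -435 -24 0 0 0 0.96 0; -490 -27 0 0 0 1.08 0; -540 -29 0 0 0 1.2 0; -571 -31 0 0 0 1.22 0; -571 -31 0 0 0 1.22 0"
}}

```text
time_s: 6.7
eef_pos: [0.5079, -0.3117, 0.2031]
eef_rot: [-0.0, 0.983, 0.183, -0.0]
wrist_force: [0.1, -0.4, -0.6]
opening: 0.997
grasp_force: 0.0
```

```bash
python3 - <<'E'
from h import *
np.set_printoptions(precision=1,suppress=True)
goto(509.4,-308.7,8,0.37)
im=vision.camera("top");cv2.imwrite("pics/top2.png",im)
cv2.imwrite("pics/c2.png",np.hstack([cv2.resize(im[250:322,155:230],None,fx=5,fy=5,interpolation=0),cv2.resize(vision.camera("scene")[200:272,120:195],None,fx=5,fy=5,interpolation=0)]))
E
```

```text
t 6.7 pos [ 507.9 -311.7  203.1] h 0.369 delta [  2.6  -2.2 195.1] [-0.  0. -0.] q6 0.45 op 0.997 gf 0.0 F [ 0.1 -0.4 -0.6]
```

View pics/c2.png

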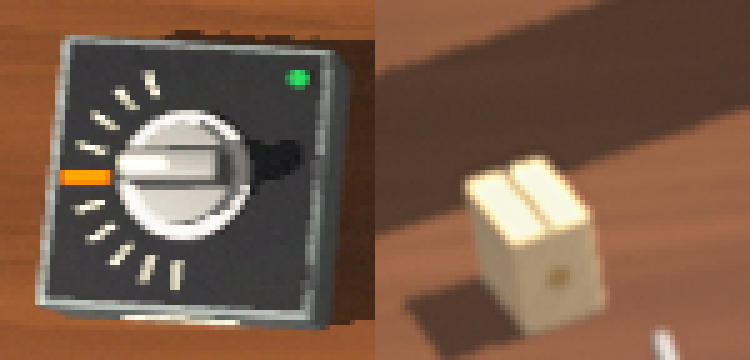

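The white line lies along the bar and points at the orange mark (crop y 162 against 178, which includes parallax), and the block stands undisturbed. I'll check the line's heading numerically, then descend on the block.

```bash
python3 - <<'E'
from h import *
np.set_printoptions(precision=2,suppress=True)
im=cv2.imread("pics/top2.png");g=im.min(2)
m=np.zeros_like(g);m[279:286,178:191]=g[279:286,178:191]>235
y,x=np.nonzero(m);print(g[278:290,177:204]);
W=np.array([ray("top",p,.097)[:2]*1e3 for p in zip(x,y)]);c=W.mean(0);print(len(x),c)
v=cv2.fitLine(W.astype(np.float32),cv2.DIST_L2,0,.01,.01).ravel();print("line heading",np.arctan2(v[1],v[0]),"from axis",np.arctan2(c[1]-261.5,c[0]-526.8))
# dark lower edge of the bar top
E=[]
for xx in range(181,196):
    w=255.-g[283:290,xx];w=np.clip(w-100,0,None);E.append([xx,(w*np.arange(283,290)).sum()/w.sum()])
print(np.polyfit(*np.array(E).T,1))
E
```

```text
[[ 57  57  61 119 219 247 237 201 192 191 192 190 189 189 189 189 190 187
  187 188 189 161 103 106 127 117  80]
 [ 58  55  53 117 171 180 165 138 138 137 139 120  87  85  86  88  89  89
   89  91  85  82  82  98 119 120 103]
 [ 61  73 130 170 169 170 168 168 166 164 164 165 163 162 162 160 161 162
  161 164 146  91  71  86 103 121 114]
 [ 58 139 218 234 234 233 233 232 231 232 220 186 181 181 181 179 179 179
  175 181 158  95  56  64  93 119 119]
 [ 58 165 242 251 252 251 251 251 252 251 247 221 190 190 189 189 187 186
  186 184 161  95  55  59  90 119 118]
 [ 59 139 221 243 247 247 247 247 247 247 243 226 200 198 197 194 194 194
  193 193 167  95  59  60  82 110 118]
 [ 49 120 196 227 226 224 225 224 221 218 218 214 211 208 209 208 204 204
  200 198 169  92  55  63  79 104 117]
 [ 51  80 135 168 171 169 165 168 165 165 164 164 159 161 163 158 160 156
  157 157 133  73  61  60  82 110 116]
 [ 56 121 192 185 108  78  79  79  81  79  80  87  85  83  84  85  83  84
   84  82  82  71  63  59  94 120 116]
 [ 57 121 221 247 233 162 111 109 112 109 112 109 110 109 108 108 119 136
  136 134 135 134 130 108  97 121 200]
 [ 57  90 205 247 246 231 199 202 201 201 199 200 200 198 198 196 194 195
  193 193 191 193 174 121 103 120 172]
 [ 60  57 191 247 248 242 221 203 201 202 204 203 202 200 198 195 197 195
  195 196 195 191 151  97 121 201 221]]
17 [526.38 272.42]
line heading 1.5594765 from axis 1.608923782872806
[  0.01 284.41]
```

Call:
{"api": "carry_out", "payload": {
  "deltas": "2.6 -2.2 60 0 0 0 0; 2.6 -2.2 110 0 0 0 0; 2.6 -2.2 150 0 0 0 0; 2.6 -2.2 180 0 0 0 0; 2.6 -2.2 194 0 0 0 0; 2.6 -2.2 194 0 0 0 0"
}}

```text
time_s: 7.55
eef_pos: [0.5101, -0.3054, 0.0089]
eef_rot: [-0.001, 0.983, 0.185, -0.0]
wrist_force: [-0.5, 0.3, 1.1]
opening: 1.003
grasp_force: 0.0
```

```bash
python3 - <<'E'
from h import *
np.set_printoptions(precision=2,suppress=True)
goto(509.4,-308.7,9,0.37)
E
```

```text
t 7.55 pos [ 510.11 -305.43    8.88] h 0.373 delta [-1.9  2.8 -0.1] [-0.  0.  0.] q6 0.46 op 1.003 gf 0.0 F [-0.5  0.3  1.1]
```

The dial is set, with the line heading at about 1.57–1.59 against a target of 1.59. Now I'll grip the block.

Call:
{"api": "carry_out", "payload": {
  "deltas": "0 0 0 0 0 0 0; 0 0 0 0 0 0 0.2; 0 0 0 0 0 0 0.4; 0 0 0 0 0 0 0.6; 0 0 0 0 0 0 0.8; 0 0 0 0 0 0 1; 0 0 0 0 0 0 1; 0 0 0 0 0 0 1"
}}

```text
time_s: 8.55
eef_pos: [0.5107, -0.3071, 0.0099]
eef_rot: [0.0, 0.983, 0.185, 0.0]
wrist_force: [-0.3, -0.4, 5.4]
opening: 0.39
grasp_force: 60.0
```

```bash
python3 - <<'E'
from h import *
np.set_printoptions(precision=2,suppress=True)
goto(509.4,-308.7,9,0.37)
E
```

```text
t 8.55 pos [ 510.67 -307.07    9.9 ] h 0.372 delta [-1.8  1.1  0.9] [ 0. -0.  0.] q6 0.46 op 0.390 gf 60.0 F [-0.3 -0.4  5.4]
```

The block is gripped (opening 0.39, 60 N). The grasp point is about 2 mm ahead of the block's centre. I'll lift it and carry it over the jig's front area.

Call:
{"api": "carry_out", "payload": {
  "deltas": "0 0 -30 0 0 0 1; 0 0 -65 0 0 0 1; 0 0 -100 0 0 0 1; 24 -43 -100 0 0 0.07 1; 48 -86 -100 0 0 0.14 1; 72 -129 -100 0 0 0.21 1; 96 -172 -100 0 0 0.28 1; 120 -215 -100 0 0 0.35 1; 144 -258 -100 0 0 0.42 1; 162 -290 -100 0 0 0.454 1; 162 -290 -100 0 0 0.454 1; 162 -290 -100 0 0 0.454 1"
}}

```text
time_s: 10.05
eef_pos: [0.5555, 0.0221, 0.1088]
eef_rot: [0.0, 0.999, -0.041, -0.0]
wrist_force: [-0.5, -0.1, -1.0]
opening: 0.391
grasp_force: 59.9
```

Call:
{"api": "carry_out", "payload": {
  "deltas": "0 0 0 0 0 0 1; 0 0 0 0 0 0 1"
}}

```text
time_s: 10.3
eef_pos: [0.5558, 0.0214, 0.1092]
eef_rot: [0.0, 0.999, -0.042, -0.0]
wrist_force: [-0.2, -0.5, -0.1]
opening: 0.39
grasp_force: 59.9
```

```bash
python3 - <<'E'
from h import *
np.set_printoptions(precision=2,suppress=True)
goto(556.3,21.4,22.4,-.082)
im=vision.camera("top");cv2.imwrite("pics/top3.png",im)
cv2.imwrite("pics/c3.png",np.hstack([cv2.resize(im[205:305,255:355],None,fx=4,fy=4,interpolation=0),cv2.resize(vision.camera("scene")[195:295,270:370],None,fx=4,fy=4,interpolation=0)]))
E
```

```text
t 10.3 pos [555.82  21.36 109.22] h -0.084 delta [ 0.5 -0.1 86.8] [ 0.  0. -0.] q6 1.48 op 0.390 gf 59.9 F [-0.2 -0.5 -0.1]
```

View pics/c3.png

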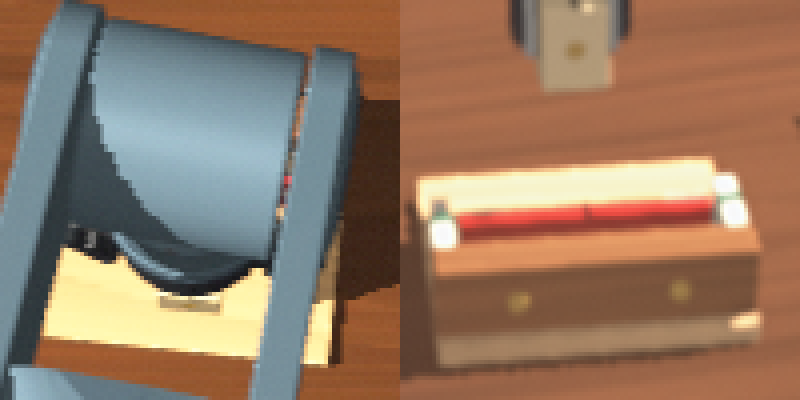

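The scene view shows the block held upright, with its front bottom edge at about (305.7,217.5)–(322.5,218). The plate's middle line is at about (316,248). I'll check both by ray.

```bash
python3 - <<'E'
from h import *
np.set_printoptions(precision=1,suppress=True)
print([ray("scene",p,.0993)*1e3 for p in((305.6,217.6),(322.6,218.1))])
im=vision.camera("scene")
print(im[243:256,308:325,2]);print(im[243:256,308:325,1])
for p in((605.3,17.3,49),(617.3,16.3,49)): print(proj("scene",np.array(p)/1e3))
E
```

```text
[array([578.6,   4.5,  99.3]), array([587.8,  37.4,  99.3])]
[[247 247 247 247 247 247 247 247 247 247 247 247 247 247 247 247 247]
 [247 247 247 247 247 247 248 248 248 248 248 247 247 247 247 247 247]
 [247 247 247 247 247 248 248 248 246 249 248 248 247 247 247 247 247]
 [247 247 247 247 247 247 248 237 217 241 249 248 247 247 247 247 247]
 [247 247 247 247 247 247 248 234 194 218 245 248 248 248 248 248 248]
 [248 247 247 247 247 247 246 233 186 186 222 230 230 232 232 232 231]
 [232 230 230 229 228 226 223 204 167 157 171 176 174 174 173 172 172]
 [174 171 172 170 169 168 166 159 148 144 146 145 143 142 141 140 142]
 [144 143 142 141 143 142 144 144 142 142 142 142 142 142 141 141 141]
 [144 143 143 144 147 150 153 153 154 158 160 162 166 168 167 166 166]
 [169 167 168 171 175 180 183 185 189 196 199 204 212 217 214 213 213]
 [214 212 212 214 217 219 219 220 222 223 225 226 230 231 230 229 229]
 [229 228 228 228 228 228 228 228 228 229 229 229 229 230 229 229 229]]
[[244 244 244 245 245 245 245 245 245 245 245 245 245 245 245 245 245]
 [246 246 246 247 246 247 247 246 244 246 247 246 246 246 242 240 239]
 [246 243 241 240 236 234 232 223 209 219 224 223 220 213 198 191 186]
 [213 199 191 186 174 168 162 144 129 138 145 141 137 133 124 121 117]
 [132 124 120 117 111 107 104  92  81  85  91  91  89  88  88  87  88]
 [ 90  87  88  88  87  85  84  79  72  70  75  75  75  76  76  75  76]
 [ 77  76  76  76  76  76  74  72  66  65  66  66  66  65  65  64  65]
 [ 65  65  66  65  65  65  65  63  62  61  62  61  61  59  60  59  60]
 [ 61  62  61  59  62  60  61  61  61  61  61  61  61  63  61  62  63]
 [ 64  63  64  65  67  70  72  72  74  79  81  83  89  91  90  90  90]
 [ 92  90  92  94  97 101 103 104 108 113 117 122 130 134 132 131 132]
 [133 131 132 132 134 136 137 139 140 143 145 148 153 155 154 154 153]
 [154 153 153 153 152 153 153 153 154 154 155 155 155 156 155 156 155]]
[314.7 244.9]
[315.5 248.2]
```

Call:
{"api": "carry_out", "payload": {
  "deltas": "0 0 30 0 0 0 1; 0 0 55 0 0 0 1; 0 0 72 0 0 0 1; 0 0 82 0 0 0 1; 0 0 82 0 0 0 1; 0 0 82 0 0 0 1"
}}

```text
time_s: 11.2
eef_pos: [0.5566, 0.0223, 0.0281]
eef_rot: [0.0, 0.999, -0.041, 0.001]
wrist_force: [-0.2, -0.2, -0.6]
opening: 0.387
grasp_force: 59.9
```

Call:
{"api": "carry_out", "payload": {
  "deltas": "0 -0.7 3 0 0 0 1; 0 -0.7 5 0 0 0 1; 0 -0.7 5.5 0 0 0 1; 0 -0.7 5.5 0 0 0 1; 0 -0.7 5.5 0 0 0 1"
}}

```text
time_s: 11.82
eef_pos: [0.5559, 0.0232, 0.0219]
eef_rot: [-0.0, 0.999, -0.041, -0.0]
wrist_force: [-1.0, -0.4, 0.6]
opening: 0.392
grasp_force: 60.2
```

Call:
{"api": "carry_out", "payload": {
  "deltas": "0 0 0.5 0 0 0 1; 0 0 0.5 0 0 0 1; 0 0 0.5 0 0 0 1"
}}

```text
time_s: 12.2
eef_pos: [0.5559, 0.0231, 0.0219]
eef_rot: [0.0, 0.999, -0.041, -0.0]
wrist_force: [-2.8, 0.9, 5.2]
opening: 0.389
grasp_force: 60.9
```

The block is on the board (5 N). I'll slide it forward towards the plate with lighter down pressure.

Call:
{"api": "carry_out", "payload": {
  "deltas": "0 0 -0.3 0 0 0 1; 6 0 -0.3 0 0 0 1; 12 0 -0.3 0 0 0 1; 18 0 -0.3 0 0 0 1; 21 0 -0.3 0 0 0 1; 21 0 -0.3 0 0 0 1"
}}

```text
time_s: 12.95
eef_pos: [0.5771, 0.0213, 0.0219]
eef_rot: [0.0, 0.999, -0.041, 0.0]
wrist_force: [-3.2, 0.7, 4.6]
opening: 0.389
grasp_force: 60.6
```

Call:
{"api": "carry_out", "payload": {
  "deltas": "2 0 0 0 0 0 1; 4 0 0 0 0 0 1; 6 0 0 0 0 0 1; 7 0 0 0 0 0 1; 7 0 0 0 0 0 1"
}}

```text
time_s: 13.58
eef_pos: [0.5817, 0.021, 0.0219]
eef_rot: [-0.0, 0.999, -0.041, -0.003]
wrist_force: [-13.4, 0.3, 14.6]
opening: 0.389
grasp_force: 61.8
```

```bash
python3 - <<'E'
from h import *
np.set_printoptions(precision=2,suppress=True)
goto(588.2,18.8,22,-.082)
print(sensors.get_obs()["torque"])
cv2.imwrite("pics/c4.png",cv2.resize(vision.camera("scene")[205:295,260:370],None,fx=7,fy=6.5,interpolation=cv2.INTER_CUBIC))
E
```

```text
t 13.575 pos [581.67  21.03  21.93] h -0.082 delta [ 6.7  1.7 -0.1] [0.   0.01 0.  ] q6 1.49 op 0.389 gf 61.8 F [-13.4   0.3  14.6]
[-0.03  1.8  -0.02]
```

View pics/c4.png

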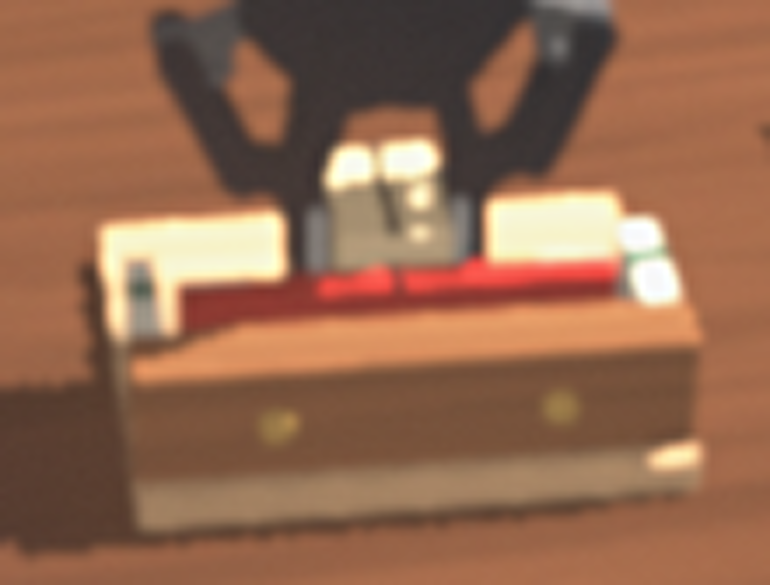

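The block is touching the plate near its middle line, but the down force has grown to 15 N. I'll ease it in z before pressing on.

Call:
{"api": "carry_out", "payload": {
  "deltas": "0 0 -0.5 0 0 0 1; 0 0 -1 0 0 0 1; 0 0 -1 0 0 0 1; 0 0 -1 0 0 0 1"
}}

```text
time_s: 14.12
eef_pos: [0.5818, 0.021, 0.022]
eef_rot: [-0.0, 0.999, -0.041, -0.002]
wrist_force: [-7.8, -0.8, 5.6]
opening: 0.392
grasp_force: 60.6
```

Call:
{"api": "carry_out", "payload": {
  "deltas": "1 0 -0.3 0 0 0 1; 2 0 -0.5 0 0 0 1; 3 0 -0.6 0 0 0 1; 3 0 -0.6 0 0 0 1; 3 0 -0.6 0 0 0 1"
}}

```text
time_s: 14.75
eef_pos: [0.584, 0.0208, 0.022]
eef_rot: [-0.0, 0.999, -0.041, -0.003]
wrist_force: [-8.9, 0.3, 4.6]
opening: 0.39
grasp_force: 60.6
```

Call:
{"api": "carry_out", "payload": {
  "deltas": "1 0 -0.2 0 0 0 1; 2 0 -0.4 0 0 0 1; 3 0 -0.6 0 0 0 1; 4 0 -0.8 0 0 0 1; 4 0 -0.8 0 0 0 1; 4 0 -0.8 0 0 0 1"
}}

```text
time_s: 15.5
eef_pos: [0.5868, 0.0206, 0.0221]
eef_rot: [-0.0, 0.999, -0.041, -0.004]
wrist_force: [-10.4, -0.3, 3.3]
opening: 0.389
grasp_force: 60.5
```

```bash
python3 - <<'E'
from h import *
np.set_printoptions(precision=2,suppress=True)
goto(588.2,18.8,22,-.082)
cv2.imwrite("pics/scene5.png",vision.camera("scene"));cv2.imwrite("pics/top5.png",vision.camera("top"))
im=cv2.imread("pics/scene5.png")
cv2.imwrite("pics/c5.png",np.vstack([cv2.resize(im[225:262,270:362],None,fx=8,fy=8,interpolation=0),cv2.resize(cv2.imread("pics/scene0.png")[225:262,270:362],None,fx=8,fy=8,interpolation=0)]))
E
```

```text
t 15.5 pos [586.77  20.57  22.09] h -0.082 delta [1.6 1.6 0.1] [-0.    0.01 -0.  ] q6 1.49 op 0.389 gf 60.5 F [-10.4  -0.3   3.3]
```

View pics/c5.png

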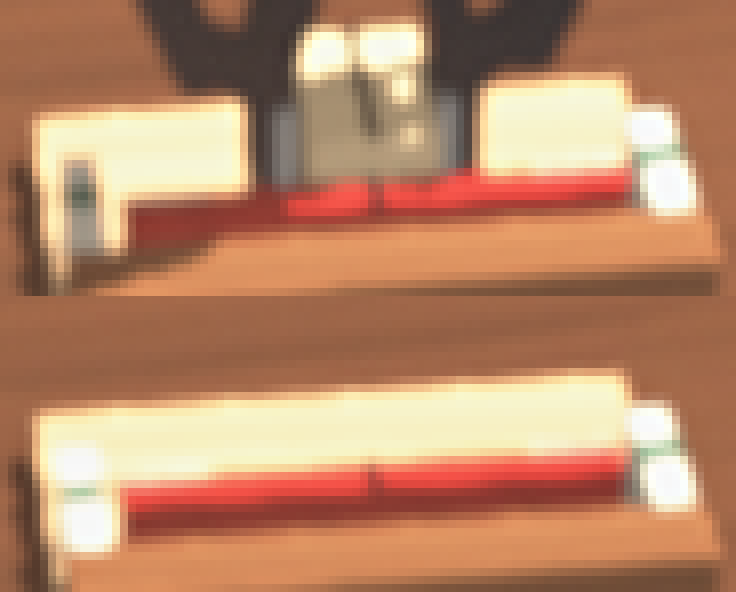

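Top: pressed; bottom: initial. The plate's front edge has moved back about 2 px (right end, crop y 159→174), and the block's centre (crop x ≈371) meets the black line (≈374). I'll measure the travel at sub-pixel level.

```bash
python3 - <<'E'
from h import *
np.set_printoptions(precision=2,suppress=True)
def edge(f):
    im=cv2.imread(f).astype(float)
    out=[]
    for c in range(334,347):
        g=im[236:258,c,1];a=g[:6].mean();k=np.argmax(g<140);out.append(236+k-1+(g[k-1]-140)/(g[k-1]-g[k]))
    return np.arange(334,347),np.array(out)
c,e0=edge("pics/scene0.png");_,e1=edge("pics/scene5.png")
# map to jig x at z=.049 (edge of the top front)
X=np.array([np.cos(.082),-np.sin(.082)])
d=[(ray("scene",(a,v),.049)-ray("scene",(a,u),.049))[:2]@X*1e3 for a,u,v in zip(c,e0,e1)]
print(e1-e0,np.array(d),np.median(d))
E
```

```text
[1.94 1.85 1.86 1.91 1.94 1.91 1.89 1.97 1.96 1.86 1.89 2.03 1.88] [6.9  6.59 6.6  6.8  6.88 6.8  6.73 7.02 6.96 6.61 6.71 7.21 6.69] 6.795871080311588
```

Travel is 6.8 mm, about 9.8 N, in the middle of the band. A short hold will confirm it's steady before I hand in.

Call:
{"api": "carry_out", "payload": {
  "deltas": "0 0 0 0 0 0 1; 0 0 0 0 0 0 1; 0 0 0 0 0 0 1; 0 0 0 0 0 0 1"
}}

```text
time_s: 16.1
eef_pos: [0.5867, 0.0206, 0.0221]
eef_rot: [-0.0, 0.999, -0.041, -0.004]
wrist_force: [-10.7, -1.2, 2.6]
opening: 0.393
grasp_force: 60.5
```

```bash
python3 -c "
from h import *
o=sensors.get_obs();print(o['eef_pos'],o['wrist_force'],o['opening'])
print(ctrl.hand_in())"
```

```text
[0.5867493  0.02058681 0.02206145] [-10.7480373   -1.21286481   2.64144484] 0.3925901351585423
the job is handed in; nothing more can be done
None
```

I set the dial to the orange mark and released it, and the arm is still holding the block upright against the middle of the plate at about 10 N (plate pushed back about 6.8 mm, mid-band); I handed the job in at about 16 s, and no verdict was shown.

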